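Clear the carving board's juice groove

ROBOT

A 6-joint arm with a two-finger parallel gripper is mounted at the origin on the work surface. World frame = base frame: x ahead of the robot, y to its left, z up, the work surface at z = 0. Lengths are in mm, angles in rad, forces in N, time in s.
With the tool pointing down it reaches from about 275 to 875 mm from the base axis. Payload 12.5 kg.
Tool frame: the origin (TCP) lies midway between the tips of the shut fingers; the grasp point (between the pads) lies 19 mm behind it; z points along the fingers, y is the line along which they close (so a half turn about z gives the same grasp; the last joint's range is limited). The gripper opens to 85 mm and grips with 20 to 120 N. Pads are 22 mm wide; open, the fingers measure 114 mm over their backs; the gripper's body (76 mm by 85 mm) begins 54 mm behind the grasp point. The pads swing forward as they close: fully open they stand 13 mm farther back than shut.
Start: joints at [-1.277, 0.351, 1.652, -0, 1.139, -0.085], TCP at [203.411, -510.988, 231.29] pointing down, gripper open.
Joint ranges: [-2.75, 2.75], [-0.79, 2.1], [0.01, 2.65], [-1.57, 4.71], [0.07, 3.14], [-2.87, 2.87]. Speed limits (rad/s): [2.22, 2.22, 2.79, 3.14, 3.14, 3.14].

INTERFACE

Orientations are given as a rotation vector (axis times angle).
In Python, from cell import robot gives the robot as it stands.
- The arm moves only by the tool play_rows, never from a script. Its argument "motion" is one flat list of numbers, 6 for each row, row after row: the shift along the tool's x, y, z in cm, then the turn, a rotation vector about the tool's x, y, z in rad. In form: [tx, ty, tz, ax, ay, az, tx, ty, tz, ax, ay, az, ...]. A call has 1 to 10 rows; each row shifts and turns the commanded pose from where the row before left it, along the tool's axes as they then stand; what a row does not reach is not made up. A row lasts 1/8 s, in which the tool goes at most 62.5 mm and 10.7 degrees, less where a joint would pass 70% of its speed; a pose out of reach is approached as far as the arm can. A call with a gripper value outside its range is refused whole. "claw" is the gripper command: -1 is shut, 1 is fully open, values between are in proportion, set as the call begins (left out, the last holds). The fingers move at their own pace and stop on an object; "force" is the grip in N (left out, the last holds). Time passes only in rows, so rows that do not move let the fingers close. It gives the time, the measured TCP pose, the force, the opening and the grip force at its end, in the units of the state.
- robot.observe(): the state, without advancing time (a new reading comes with each control period).
- robot.get_image(name): name is "scene" or "top" or "wrist"; returns a dict with "pixels" (420x560x3 uint8, red, green, blue), "fx", "fy", "cx", "cy" (pixels), "k1" (the pictures are not rectified: a ray, as slopes to the right and down, at radius r is drawn at 1 + k1 r^2 times it, then the intrinsics apply), "R" (3x3) and "t" (3): a world point X has camera coordinates R X + t; the wrist camera has in their place "tool_from_camera" (4x4, takes a point from camera to tool coordinates, whose origin is the TCP and whose axes are the flange's). Camera axes: x right, y down, z forward; pixel columns grow to the right and rows downward; lengths in mm; the calibration is good to about 2 mm. A picture is of the moment at which its call begins: read the wrist's pose just before it. There is no depth.
- robot.hand_in(): hands the job in; it is judged then, once.
Trained networks look in a picture, given as the dict that the camera call returned (one of the last four; its "shot" number tells which), for a name from the list of things; names that differ only in an ending like _2 or _b are one class to them, and where a whole thing is asked for, a point or a joint stands for the part that bears it (a point fixed in the world has none). Each returns a list of dicts, best first, with "p" (0 to 1); they miss things now and then, are a little off and sometimes report something else, mostly with a low value. They report only what shows in the picture. A call takes as long as a camera call. They do not tell look-alikes from the thing itself.
- robot.silhouettes(picture, target): "region" (420x560 bool, what is visible of it) and "box" ([left, top, right, bottom] in pixels, round what is visible of it).
The state is a dict: "time": time; "qpos": joint angles; "qd": joint speeds; "tau": joint torques, N m; "position": TCP position; "ee_rot": TCP orientation; "contact_force": force on the tool from outside, world axes, zero at the start; "wrist_torque": the same for the moment, N m; "gripper_width": finger opening in mm; "grip_force": force on a finger pad.
Only numpy, scipy, OpenCV 4.12 (cv2) and the standard library are available. Lean on these libraries where they do the work, as an engineer would, in place of code of your own. Each camera call takes 0.05 s, during which the arm holds its last target. There are 200 camera calls.

TASK

Take the red groove scraper from its sloped rest and, holding it square to the sloping carving board, run its tip through the board's L-shaped groove in one pass: start at the upper end, go down the side, round the corner and along the bottom to the far end, with the tip down in the groove all the way, never faster than 8 cm a second while it is in there and without pressing hard. Then lay the scraper back in the sloped rest, tip downwards, so that it slides down against the stop, and let go; leave everything else on the counter where it is.

Things in the scene. Friction and masses are not known exactly. Their poses are not given: they have to be found in the camera images.
- board: Pale wooden carving board, 220 x 300 x 28 mm, fixed on a steel easel, sloping 28 degrees and rising away from the robot. Origin: centre of its upper face, 100 mm above the counter; x up the slope, y to the left, z square out of the face. A 48 mm wide paddle handle juts 81 mm from its upper edge. Its L-shaped groove (dark floor) is 15 mm wide, 8 mm deep, walls upright, ends closed.
- groove_start (a point): Upper end of the groove's centre line, on the groove's floor (8 mm below the face): (65, 115, -8) mm in the board's frame. The side run goes straight down from here to the corner. The groove goes 7.5 mm beyond this point. Axes as the board's.
- groove_corner (a point): Square corner of the groove's centre line, on its floor: (-75, 115, -8) mm in the board's frame. The lower run goes straight from here to the far end. Axes as the board's.
- groove_end (a point): Far end of the groove's centre line, on its floor: (-75, -115, -8) mm in the board's frame; the groove goes 7.5 mm beyond it. Axes as the board's.
- scraper: Groove scraper, loose, about 70 g, 150 mm long. Origin: its tip; z runs up along the tool. A 5 mm thick round steel stem (brass-ended) from 0 to 45 mm, then a red plastic handle from 45 to 150 mm, 16 mm thick along x and 18 mm wide along y, with a black band near the top. It starts lying in the trough, tip on the stop, its axes along the trough's.
- scraper_grip (a point): Point on the scraper's axis 125 mm above its tip, in the middle of the handle's section, where it can be held in the rest: fingers come down along the tool's axis (28 degrees from vertical) and close on the 18 mm width (along y); 21 mm below this point the rest leaves room for them. Axes as the scraper's.
- trough: Tray of the white rest (fixed), left or right of the board. Origin: on its blue stop, where the tip rests, 30 mm above the counter. z: up the lying tool, 28 degrees from vertical, leaning to the robot; x: out of the floor, up and away from the robot. Floor at x = -8 mm to z = 85, then a 10 mm wide tongue to z = 125. Side walls 28 mm apart, to z = 80 and x = 7 mm. A freed scraper slides down.
- knife: Bystander: small black-handled knife, 207 mm long, 18 mm high, lying flat. Origin: centre of its underside.
- clove_a: Bystander: garlic clove, 30 mm long, 22 mm thick. Origin: centre of its underside.
- clove_b: Bystander: garlic clove, 30 mm long, 22 mm thick. Origin: centre of its underside.
- pepper: Bystander: whole green pepper, 125 mm long, 62 mm thick, lying. Origin: centre of its underside.
- oil: Bystander: green oil bottle, 60 mm across, 200 mm tall. Origin: centre of its underside.
- salt: Bystander: white salt jar with a wooden lid, 64 mm across, 85 mm tall. Origin: centre of its underside.
- bowl: Bystander: blue bowl with pepper rings, 120 mm across, 50 mm tall. Origin: centre of its underside.
There are look-alikes about, which are no part of the job. There is more than one size of the part that bears trough; the job needs the larger. There is more than one size of the scraper; the job needs the smaller.

How it is judged:
By the outcome, as a careful person would: the job done as asked, in the order asked, and still so for the second after the job is handed in, with the robot touching nothing.
It also fails if it takes over 72 s, if anything falls off the work surface, if the arm or the gripper's body presses on something with over 40 N, if the wrist force passes 120 N, or if a joint passes its speed limit or range.

## Working session

There is one attempt and no reset: what is moved stays moved. The work goes in short steps, Python scripts to look and compute and a tool call to move; the robot and the scene stay as the last step left them, time stands still between calls to the robot, and variables do not carry over. Pictures are saved under pics/ and viewed, at most 10 in all, crops included, and the job is handed in when it is done.

Besides the shell and the picture viewer there is one more tool, called after "Emit:" as name(argument=value, ...) on one line, values as JSON. play_rows: Moves the arm, as the interface text tells. Its arguments: {"type":"object","properties":{"motion":{"type":"array"},"claw":{"type":"number"},"force":{"type":"number"}},"required":["motion"]}

```bash
ls; mkdir -p pics
cat > h.py <<'E'
import numpy as np,cv2,pickle
from cell import robot
E
python3 - <<'E'
from h import *
s=robot.observe(); print({k:np.round(v,3) for k,v in s.items()})
P={}
for n in("scene","top"):
    p=robot.get_image(n);P[n]=p
    cv2.imwrite(f"pics/{n}0.png",p["pixels"][:,:,::-1])
    print(n,{k:(np.round(v,4).tolist()) for k,v in p.items() if k not in("pixels",)})
    for t in("scraper","trough","board"):
        for d in robot.silhouettes(p,t): print(n,t,round(d["p"],2),d["box"])
pickle.dump(P,open("P.pkl","wb"))
E
```

```text
pics
{'time': np.float64(0.0), 'qpos': array([-1.277,  0.351,  1.652, -0.   ,  1.139, -0.085]), 'qd': array([ 0.001,  0.001,  0.002,  0.002, -0.001,  0.   ]), 'tau': array([ 0.0000e+00, -5.0611e+01, -2.9141e+01, -0.0000e+00,  5.0000e-03,
        0.0000e+00]), 'position': array([ 203.296, -510.67 ,  230.725]), 'ee_rot': array([-3.084, -0.591,  0.   ]), 'contact_force': array([0.709, 0.441, 0.476]), 'wrist_torque': array([-0.014,  0.031, -0.013]), 'grip_force': np.float64(0.0), 'gripper_width': np.float64(85.2)}
scene {'fx': 465.3211, 'fy': 465.3211, 'cx': 275.1833, 'cy': 211.9677, 'k1': 0.0496, 'R': [[0.8915, 0.453, 0.005], [0.3032, -0.5885, -0.7495], [-0.3366, 0.6697, -0.662]], 't': [-431.1257, -119.2141, 1451.6753], 'shot': 1}
scene scraper 0.74 [196.9, 254.8, 227.3, 306.2]
scene scraper 0.61 [63.2, 250.4, 149.4, 263.5]
scene trough 0.85 [200.1, 276.5, 239.1, 320.9]
scene board 0.7 [258.3, 182.0, 395.5, 260.1]
top {'fx': 514.7386, 'fy': 514.7386, 'cx': 277.6199, 'cy': 208.8152, 'k1': -0.0899, 'R': [[0.0288, -0.9995, 0.0164], [-0.9941, -0.0303, -0.104], [0.1045, -0.0133, -0.9944]], 't': [-92.5897, 509.4803, 1251.9602], 'shot': 2}
top scraper 0.8 [349.2, 312.6, 393.9, 388.8]
top scraper 0.5 [374.9, 202.3, 395.4, 231.7]
top trough 0.72 [420.3, 155.1, 435.1, 167.9]
top trough 0.52 [372.1, 197.3, 392.0, 221.8]
top board 0.74 [181.4, 81.1, 327.2, 220.2]
```

View pics/scene0.png

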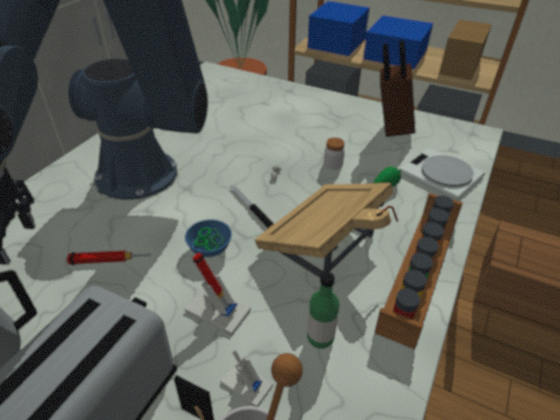

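View pics/top0.png

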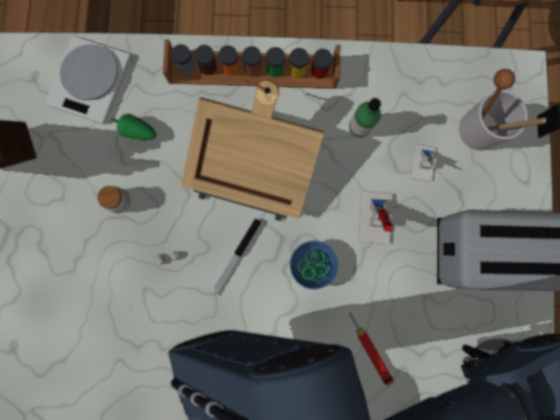

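Candidates. Red scrapers: one in a rest at scene (210,275) / top (383,215), and a loose, larger one at scene (105,257) / top (372,350). Rests: the larger, holding the scraper, at scene (220,310) / top (380,218); a smaller, empty one at scene (250,380) / top (425,160). By the description I choose the smaller scraper in the larger rest, and will check that in a crop. The board is at top (253,155) with its L groove from (208,122) via (198,178) to (290,203).

Run:
```python
from h import *
P=pickle.load(open("P.pkl","rb"))
a=P["scene"]["pixels"][240:330,180:260]; b=P["top"]["pixels"][185:250,350:430]
c=P["top"]["pixels"][80:225,175:335]
f=lambda im,k:cv2.resize(im,None,fx=k,fy=k,interpolation=cv2.INTER_CUBIC)
o=np.zeros((600,800,3),np.uint8)
A=f(a,4);o[:A.shape[0],:A.shape[1]]=A
B=f(b,4);o[:B.shape[0],330:330+B.shape[1]]=B
C=f(c,2);o[300:300+C.shape[0],400:400+C.shape[1]]=C
cv2.imwrite("pics/crop1.png",o[:,:,::-1])
p=robot.get_image("wrist"); print(np.round(p["tool_from_camera"],4),p["fx"],p["cx"],p["cy"],p["k1"])
```

```text
[[-5.000000e-04 -9.555000e-01 -2.951000e-01  7.566220e+01]
 [ 1.000000e+00 -6.000000e-04  3.000000e-04 -5.786000e-01]
 [-4.000000e-04 -2.951000e-01  9.555000e-01 -1.437098e+02]
 [ 0.000000e+00  0.000000e+00  0.000000e+00  1.000000e+00]] 316.4744409507607 280.8721741467651 205.9789646425238 0.01509796636893538
```

View pics/crop1.png

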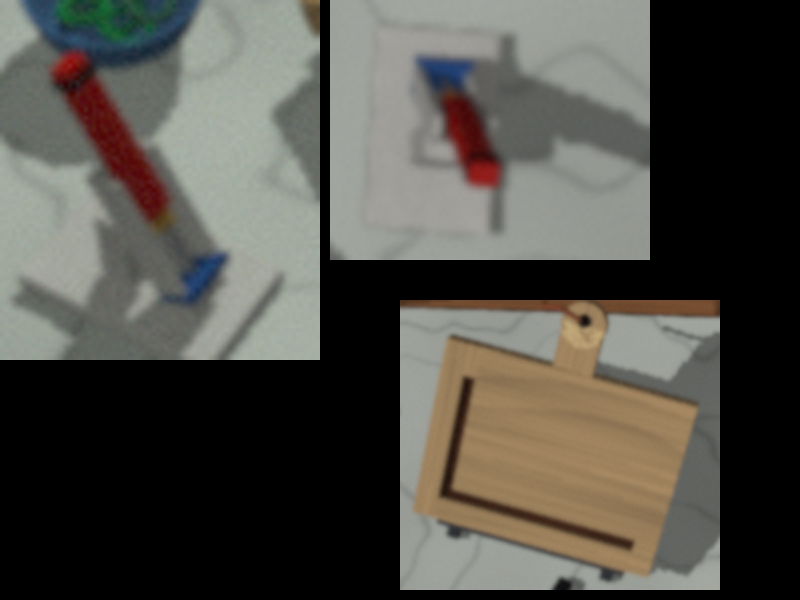

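The crop confirms it: the shorter scraper lies in the larger white rest with the blue stop (top px: handle end about (388,228), brass about (380,210)). Next is a coarse fit.

```bash
cat >> h.py <<'E'
from scipy.optimize import least_squares
from scipy.spatial.transform import Rotation as Ro
T=np.radians(28)
def frame(yaw):   # x up the slope/forward, y left, z leaning to robot (board). columns
    c,s=np.cos(yaw),np.sin(yaw)
    return np.array([[c,-s,0],[s,c,0],[0,0,1]])@np.array([[np.cos(T),0,-np.sin(T)],[0,1,0],[np.sin(T),0,np.cos(T)]])
def wp(par,h,pts): return np.asarray(pts,float)@frame(par[2]).T+np.array([par[0],par[1],h])
def cam(p,pos=None,rot=None):
    if "R" in p: return np.array(p["R"]),np.array(p["t"])
    M=np.array(p["tool_from_camera"]);Rt=Ro.from_rotvec(rot).as_matrix()
    Rc=Rt@M[:3,:3];tc=Rt@M[:3,3]+pos
    return Rc.T,-Rc.T@tc
def proj(p,X,pose=None):
    R,t=cam(p,*(pose or ())); c=np.asarray(X)@R.T+t; s=c[:,:2]/c[:,2:]
    s=s*(1+p["k1"]*(s**2).sum(1,keepdims=True))
    return s*[p["fx"],p["fy"]]+[p["cx"],p["cy"]]
def toolrot(yaw):  # tool x = frame x, y=-y, z=-z
    F=frame(yaw); return np.c_[F[:,0],-F[:,1],-F[:,2]]
def rows(pos,rot,gpos,gR):
    "shift cm in tool axes and turn to get from pose to goal"
    R=Ro.from_rotvec(rot).as_matrix()
    return np.r_[R.T@(np.array(gpos)-pos)/10, Ro.from_matrix(R.T@gR).as_rotvec()]
E
python3 - <<'E'
from h import *
P=pickle.load(open("P.pkl","rb"))
bt=[([110,150,0],(198.5,98.5)),([110,-150,0],(324,132.5)),([-75,115,-8],(197.5,177.5)),([72.5,115,-8],(209.5,119)),([-75,-122.5,-8],(291,202.5))]
r=least_squares(lambda q:(proj(P["top"],wp(q,100,[b[0] for b in bt]))-[b[1] for b in bt]).ravel(),[500,0,0])
print("board",r.x,np.degrees(r.x[2]),np.round(r.fun,1))
tt=[([0,0,150],),([0,0,45],)]
pts=[[0,0,150],[0,0,45]]
g=lambda q:np.r_[(proj(P["top"],wp(q,30,pts))-[(388.2,228.2),(380.5,209.5)]).ravel(),(proj(P["scene"],wp(q,30,pts))-[(197.5,257),(220.5,295.5)]).ravel()]
r2=least_squares(g,[400,-200,0]);print("trough",r2.x,np.degrees(r2.x[2]),np.round(r2.fun,1))
pickle.dump((r.x,r2.x),open("fit.pkl","wb"))
s=robot.observe()
F=frame(r2.x[2]);tip=np.r_[r2.x[:2],30]
view=tip+F@[-0,0,106+130.]
print("to view trough",np.round(rows(s["position"],s["ee_rot"],view,toolrot(r2.x[2])),3),view)
for n,z in(("knife",9),("bowl",25),("oil",150),("salt",80),("pepper",30)):
    for d in robot.silhouettes(P["top"],n) if 0 else []: pass
E
```

```text
board [ 6.16148747e+02 -6.88915991e+00 -2.39433202e-01] -13.718511950521632 [-1.   1.1 -0.5  1.1  0.5 -1.2  0.2 -0.6  0.8 -0.5]
trough [ 5.35845706e+02 -3.29182493e+02 -6.15752715e-02] -3.5280031776345644 [ 0.6 -1.6  0.9 -0.5 -0.4 -1.1 -0.8 -1.8]
to view trough [27.586 -9.319 -0.71  -0.108  0.481  0.432] [ 425.26039154 -322.36455357  238.37563191]
```

```bash
cat >> h.py <<'E'
def plan(pos,rot,gpos,gR,n):
    "n equal rows, interpolated line+slerp, each in its own tool axes"
    R0=Ro.from_rotvec(rot);v=(R0.inv()*Ro.from_matrix(gR)).as_rotvec();d=(np.array(gpos)-pos)/n
    out=[]
    for i in range(n):
        R=R0*Ro.from_rotvec(v*i/n); out.append(np.r_[R.inv().apply(d)/10,v/n])
    out=np.round(out,3);print("max",np.linalg.norm(d),np.degrees(np.linalg.norm(v))/n)
    for i in range(0,n,10): print(out[i:i+10].ravel().tolist())
E
python3 - <<'E'
from h import *
b,t=pickle.load(open("fit.pkl","rb"));s=robot.observe()
view=np.r_[t[:2],30]+frame(t[2])@[0,0,106+170.]
plan(s["position"],s["ee_rot"],view,toolrot(t[2]),9)
P=pickle.load(open("P.pkl","rb"))["top"]
R,c=cam(P)
for z in (0,120,200):
  for u in((440,210),(440,288)):
    d=R.T@[(u[0]-P["cx"])/P["fx"],(u[1]-P["cy"])/P["fy"],1];o=-R.T@c;print(z,u,np.round(o+d*(z-o[2])/d[2]))
E
```

```text
max 31.241140314862477 4.169082051652419
[2.876, -1.124, -0.471, -0.012, 0.053, 0.048, 2.841, -1.257, -0.333, -0.012, 0.053, 0.048, 2.792, -1.389, -0.198, -0.012, 0.053, 0.048, 2.729, -1.519, -0.068, -0.012, 0.053, 0.048, 2.653, -1.648, 0.057, -0.012, 0.053, 0.048, 2.565, -1.775, 0.176, -0.012, 0.053, 0.048, 2.464, -1.898, 0.288, -0.012, 0.053, 0.048, 2.352, -2.018, 0.393, -0.012, 0.053, 0.048, 2.229, -2.133, 0.491, -0.012, 0.053, 0.048]
0 (440, 210) [ 524. -492.    0.]
0 (440, 288) [ 327. -491.    0.]
120 (440, 210) [ 511. -452.  120.]
120 (440, 288) [ 332. -451.  120.]
200 (440, 210) [ 502. -426.  200.]
200 (440, 288) [ 335. -425.  200.]
```

Emit:
play_rows(motion=[2.876, -1.124, -0.471, -0.012, 0.053, 0.048, 2.841, -1.257, -0.333, -0.012, 0.053, 0.048, 2.792, -1.389, -0.198, -0.012, 0.053, 0.048, 2.729, -1.519, -0.068, -0.012, 0.053, 0.048, 2.653, -1.648, 0.057, -0.012, 0.053, 0.048, 2.565, -1.775, 0.176, -0.012, 0.053, 0.048, 2.464, -1.898, 0.288, -0.012, 0.053, 0.048, 2.352, -2.018, 0.393, -0.012, 0.053, 0.048, 2.229, -2.133, 0.491, -0.012, 0.053, 0.048, 0, 0, 0, 0, 0, 0], claw=0.1)

```text
time: 1.7
position: [407.1, -320.1, 273.4]
ee_rot: [3.033, -0.091, 0.751]
contact_force: [0.8, 0.4, 0.0]
gripper_width: 46.8
grip_force: 0.0
```

Run:
```python
from h import *
s=robot.observe();p=robot.get_image("wrist");p["pose"]=(s["position"],s["ee_rot"])
pickle.dump(p,open("w1.pkl","wb"))
b,t=pickle.load(open("fit.pkl","rb"))
print(s["position"],s["gripper_width"])
im=p["pixels"][:,:,::-1].copy()
for q in proj(p,wp(t,30,[[0,0,0],[0,0,45],[0,0,150],[0,14,80],[0,-14,80]]),p["pose"]):
    print(np.round(q)); cv2.circle(im,tuple(int(v) for v in q),2,(0,255,0),-1)
cv2.imwrite("pics/w1.png",im)
for n in("scraper","trough"):
  for d in robot.silhouettes(p,n): print(n,d["p"],d["box"])
```

```text
[ 407.0572983  -320.0507383   273.44202627] 46.83971600615261
[282. 167.]
[282. 174.]
[283. 198.]
[270. 181.]
[295. 181.]
scraper 0.74 [265.5, 167.3, 291.2, 212.1]
trough 0.76 [353.8, 67.4, 377.9, 81.0]
trough 0.64 [264.3, 162.9, 299.4, 197.4]
trough 0.16 [1.6, 0.1, 135.0, 208.3]
```

View pics/w1.png

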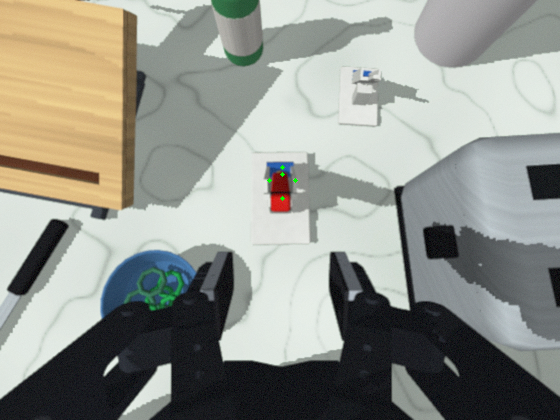

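```bash
cat >> h.py <<'E'
def tred(p):
    im=cv2.cvtColor(p["pixels"],cv2.COLOR_RGB2HSV).astype(int);h,s,v=im[...,0],im[...,1],im[...,2]
    return ((h<8)|(h>172))&(s>150)&(v>70),(h>100)&(h<125)&(s>130)&(v>60),v
E
python3 - <<'E'
from h import *
p=pickle.load(open("w1.pkl","rb"));r,bl,v=tred(p)
roi=np.zeros_like(r);roi[150:250,240:320]=1
for y in range(158,216,3):
    f=lambda m:(np.where((m&roi)[y])[0][[0,-1]] if (m&roi)[y].any() else None)
    print(y,"red",f(r),"vmean",v[y,278:283].mean() ,"blue",f(bl))
g=p["pixels"].astype(int).sum(2)
for y in(200,215,225,235,240): 
    d=np.abs(np.diff(cv2.GaussianBlur(g[y].astype(float).reshape(1,-1),(3,1),0).ravel()));print(y,[ (x,int(d[x])) for x in range(240,320) if d[x]>25])
E
```

```text
158 red None vmean 225.4 blue None
161 red None vmean 180.6 blue None
164 red None vmean 173.4 blue [267 292]
167 red None vmean 174.0 blue [270 289]
170 red None vmean 107.2 blue [270 289]
173 red [276 284] vmean 106.4 blue [270 289]
176 red [273 286] vmean 107.4 blue [270 270]
179 red [273 287] vmean 108.0 blue None
182 red [272 287] vmean 109.2 blue None
185 red [272 287] vmean 110.2 blue None
188 red [272 288] vmean 111.4 blue None
191 red [272 287] vmean 78.0 blue None
194 red [272 288] vmean 119.8 blue None
197 red [271 289] vmean 198.2 blue None
200 red [271 289] vmean 214.0 blue None
203 red [271 289] vmean 210.2 blue None
206 red [271 289] vmean 210.6 blue None
209 red [271 289] vmean 206.0 blue None
212 red None vmean 145.2 blue None
215 red None vmean 225.2 blue None
200 [(268, 34), (269, 116), (270, 146), (271, 87), (289, 87), (290, 77)]
215 [(307, 66), (308, 91), (309, 63), (316, 53), (317, 91), (318, 66)]
225 [(307, 53), (308, 88), (309, 69), (310, 30), (314, 46), (315, 83), (316, 70), (317, 27)]
235 [(307, 35), (308, 82), (309, 87), (310, 43), (315, 51), (316, 91), (317, 68)]
240 [(307, 32), (308, 78), (309, 92), (310, 52), (316, 53), (317, 86), (318, 68)]
```

Run:
```python
from h import *
P=pickle.load(open("P.pkl","rb"));p=pickle.load(open("w1.pkl","rb"))
pts=[[0,0,150],[0,0,45]]
def g(q,w=1):
    a=(proj(p,wp(q,30,[[0,0,150],[-8,0,150],[8,0,45],[0,0,0]]),p["pose"])-[(280.2,203.2),(280.2,211.6),(280,172.5),(279.8,0)]); a[3,1]=0
    return np.r_[a.ravel(),w*(proj(P["top"],wp(q,30,pts))-[(388.2,228.2),(380.5,209.5)]).ravel(),w*(proj(P["scene"],wp(q,30,pts))-[(197.5,257),(220.5,295.5)]).ravel()]
for w in(0,.4,1):
    r=least_squares(g,[535,-329,-.06],args=(w,));print(w,np.round(r.x,3),np.degrees(r.x[2]),np.round(g(r.x,1),1))
```

```text
0 [ 5.31200e+02 -3.26066e+02 -5.40000e-02] -3.082881654271621 [-0.   0.3  0.   0.5 -0.1 -1.1  0.1  0.  -0.5  0.4 -0.3  1.4 -1.6 -2.7
 -1.9 -3.5]
0.4 [ 5.31353e+02 -3.26150e+02 -5.40000e-02] -3.109381467670568 [ 0.   0.1  0.1  0.3 -0.  -1.2  0.1  0.  -0.5  0.4 -0.3  1.3 -1.5 -2.6
 -1.8 -3.4]
1 [ 5.32016e+02 -3.26531e+02 -5.60000e-02] -3.2226966800339114 [ 0.3 -0.7  0.3 -0.4  0.2 -1.8  0.4  0.  -0.4  0.1 -0.2  1.  -1.3 -2.4
 -1.7 -3.2]
```

Run:
```python
from h import *
b,_=pickle.load(open("fit.pkl","rb"));t=np.array([531.3,-326.1,-.054]);pickle.dump((b,t),open("fit.pkl","wb"))
s=robot.observe()
plan(s["position"],s["ee_rot"],np.r_[t[:2],30]+frame(t[2])@[0,0,106+65.],toolrot(t[2]),5)
```

```text
max 20.520946558304303 0.10201689251851884
[-0.069, -0.058, 2.05, 0.001, 0.001, -0.001, -0.071, -0.056, 2.05, 0.001, 0.001, -0.001, -0.073, -0.054, 2.05, 0.001, 0.001, -0.001, -0.074, -0.052, 2.05, 0.001, 0.001, -0.001, -0.076, -0.05, 2.05, 0.001, 0.001, -0.001]
```

Emit:
play_rows(motion=[-0.069, -0.058, 2.05, 0.001, 0.001, -0.001, -0.071, -0.056, 2.05, 0.001, 0.001, -0.001, -0.073, -0.054, 2.05, 0.001, 0.001, -0.001, -0.074, -0.052, 2.05, 0.001, 0.001, -0.001, -0.076, -0.05, 2.05, 0.001, 0.001, -0.001, 0, 0, 0, 0, 0, 0])

```text
time: 2.6
position: [451.0, -321.4, 179.8]
ee_rot: [3.037, -0.085, 0.756]
contact_force: [1.3, 0.2, 0.5]
gripper_width: 46.9
grip_force: 0.0
```

Run:
```python
from h import *
s=robot.observe();p=robot.get_image("wrist");p["pose"]=(s["position"],s["ee_rot"])
pickle.dump(p,open("w2.pkl","wb"))
b,t=pickle.load(open("fit.pkl","rb"))
print(s["position"],np.round(proj(p,wp(t,30,[[0,0,0],[8,0,45],[-8,0,150],[0,0,150],[8,0,150],[0,9,150],[0,-9,150]]),p["pose"]),1).tolist())
r,bl,v=tred(p)
for y in range(120,330,8):
    f=lambda m:(np.where(m[y,200:360])[0][[0,-1]]+200 if m[y,200:360].any() else None)
    print(y,f(r),int(v[y,277:284].mean()),f(bl))
plan(s["position"],s["ee_rot"],np.r_[t[:2],30]+frame(t[2])@[0,0,106.],toolrot(t[2]),4)
```

```text
[ 451.03136706 -321.43493607  179.76560252] [[282.0, 185.6], [282.1, 188.8], [282.6, 260.8], [282.6, 247.9], [282.6, 234.7], [266.6, 248.0], [298.6, 247.9]]
120 None 228 None
128 None 228 None
136 None 229 None
144 None 229 None
152 None 229 None
160 None 209 None
168 None 221 None
176 None 165 [265 299]
184 None 108 [269 294]
192 [273 290] 105 [269 294]
200 [272 292] 107 None
208 [271 293] 107 None
216 [270 294] 108 None
224 [270 295] 109 None
232 [269 295] 105 None
240 [268 297] 202 None
248 [268 297] 131 None
256 [269 296] 129 None
264 None 223 None
272 None 224 None
280 None 221 None
288 None 221 None
296 None 225 None
304 None 226 None
312 None 225 None
320 None 228 None
328 None 227 None
max 15.99668874552732 0.04318270205578564
[0.018, 0.011, 1.6, -0.0, 0.0, -0.001, 0.018, 0.01, 1.6, -0.0, 0.0, -0.001, 0.017, 0.009, 1.6, -0.0, 0.0, -0.001, 0.017, 0.009, 1.6, -0.0, 0.0, -0.001]
```

Emit:
play_rows(motion=[0.018, 0.011, 1.57, 0, 0, 0, 0.018, 0.01, 1.57, 0, 0, 0, 0.017, 0.009, 1.57, 0, 0, 0, 0.017, 0.009, 1.57, 0, 0, 0, 0, 0, 0, 0, 0, 0])

```text
time: 3.28
position: [481.7, -322.8, 124.5]
ee_rot: [3.037, -0.084, 0.757]
contact_force: [0.4, -0.1, 0.5]
gripper_width: 46.8
grip_force: 0.0
```

Emit:
play_rows(motion=[0, 0, 0, 0, 0, 0, 0, 0, 0, 0, 0, 0, 0, 0, 0, 0, 0, 0, 0, 0, 0, 0, 0, 0], claw=-1, force=60)

```text
time: 3.78
position: [481.7, -323.5, 126.4]
ee_rot: [3.034, -0.085, 0.76]
contact_force: [-1.1, 0.4, 1.4]
gripper_width: 17.2
grip_force: 59.7
```

Run:
```python
from h import *
b,t=pickle.load(open("fit.pkl","rb"));s=robot.observe()
R=Ro.from_rotvec(s["ee_rot"]).as_matrix()
off=R.T@(np.r_[t[:2],30]-s["position"]);print("tip in tool",off)
print("rot err",np.degrees(Ro.from_matrix(R.T@toolrot(t[2])).as_rotvec()))
np.save("off.npy",off)
Pt=pickle.load(open("P.pkl","rb"))["top"];Rc,c=cam(Pt)
for n,u,z in(("oiltop",(375,104),200),("oilbase",(360,130),10),("bowl",(315,265),50)):
    d=Rc.T@[(u[0]-Pt["cx"])/Pt["fx"],(u[1]-Pt["cy"])/Pt["fy"],1];o=-Rc.T@c;print(n,np.round(o+d*(z-o[2])/d[2]))
print("start,corner,end",np.round(wp(b,100,[[65,115,-8],[-75,115,-8],[-75,-115,-8]])))
up=s["position"]-R[:,2]*120;print("up",up)
# view pose: tip above the board centre-left, 70mm off face
g=wp(b,100,[[0,40,70]])[0]-toolrot(b[2])@off;print("goal tcp",g)
plan(up,s["ee_rot"],g,toolrot(b[2]),9)
```

```text
tip in tool [-1.58905136e+00 -1.03781234e-01  1.08401861e+02]
rot err [ 0.02214365 -0.11860419 -0.09398894]
oiltop [ 732. -283.  200.]
oilbase [ 724. -283.   10.]
bowl [ 376. -171.   50.]
start,corner,end [[ 703.   90.  123.]
 [ 583.  120.   58.]
 [ 528. -104.   58.]]
up [ 425.20990616 -320.38331268  232.19336664]
goal tcp [545.60794509  51.39875949 258.2655083 ]
max 43.517749115264444 1.1702056953375228
[1.111, -4.199, 0.267, -0.01, -0.0, 0.018, 1.035, -4.221, 0.226, -0.01, -0.0, 0.018, 0.959, -4.241, 0.185, -0.01, -0.0, 0.018, 0.883, -4.259, 0.144, -0.01, -0.0, 0.018, 0.806, -4.275, 0.103, -0.01, -0.0, 0.018, 0.729, -4.29, 0.061, -0.01, -0.0, 0.018, 0.652, -4.303, 0.02, -0.01, -0.0, 0.018, 0.574, -4.314, -0.022, -0.01, -0.0, 0.018, 0.496, -4.323, -0.064, -0.01, -0.0, 0.018]
```

Emit:
play_rows(motion=[0, 0, -1.5, 0, 0, 0, 0, 0, -2, 0, 0, 0, 0, 0, -3, 0, 0, 0, 0, 0, -3, 0, 0, 0, 0, 0, -2.5, 0, 0, 0])

```text
time: 4.4
position: [424.4, -320.1, 233.0]
ee_rot: [3.034, -0.085, 0.759]
contact_force: [0.1, -0.1, 0.1]
gripper_width: 17.3
grip_force: 59.5
```

Emit:
play_rows(motion=[1.111, -4.199, 0.267, -0.01, 0, 0.018, 1.035, -4.221, 0.226, -0.01, 0, 0.018, 0.959, -4.241, 0.185, -0.01, 0, 0.018, 0.883, -4.259, 0.144, -0.01, 0, 0.018, 0.806, -4.275, 0.103, -0.01, 0, 0.018, 0.729, -4.29, 0.061, -0.01, 0, 0.018, 0.652, -4.303, 0.02, -0.01, 0, 0.018, 0.574, -4.314, -0.022, -0.01, 0, 0.018, 0.496, -4.323, -0.064, -0.01, 0, 0.018, 0, 0, 0, 0, 0, 0])

```text
time: 5.65
position: [546.0, 53.7, 257.9]
ee_rot: [2.97, -0.354, 0.743]
contact_force: [-0.2, -0.3, -1.3]
gripper_width: 17.6
grip_force: 59.7
```

Run:
```python
from h import *
s=robot.observe();p=robot.get_image("wrist");p["pose"]=(s["position"],s["ee_rot"])
pickle.dump(p,open("w3.pkl","wb"));off=np.load("off.npy")
b,t=pickle.load(open("fit.pkl","rb"))
im=p["pixels"][:,:,::-1].copy()
tipw=s["position"]+Ro.from_rotvec(s["ee_rot"]).apply(off)
for q,c in list(zip(proj(p,wp(b,100,[[65,115,-8],[-75,115,-8],[-75,-115,-8],[110,150,0],[-110,150,0],[-110,-150,0],[110,-150,0]]),p["pose"]),[(0,255,0)]*7))+[(proj(p,tipw[None],p["pose"])[0],(255,255,0))]:
    print(np.round(q,1)); cv2.circle(im,tuple(int(v) for v in q),2,c,-1)
cv2.imwrite("pics/w3.png",cv2.resize(im,(800,600),interpolation=cv2.INTER_CUBIC))
print(s["position"],s["contact_force"])
```

```text
[208.9 120.9]
[216.9 248.5]
[419.5 248.9]
[166.4  71.2]
[186.6 279.6]
[449.4 280.1]
[487.1  71.4]
[281.4 205.6]
[545.9769476   53.73407643 257.91775697] [-0.22743017 -0.2523669  -1.32760095]
```

View pics/w3.png

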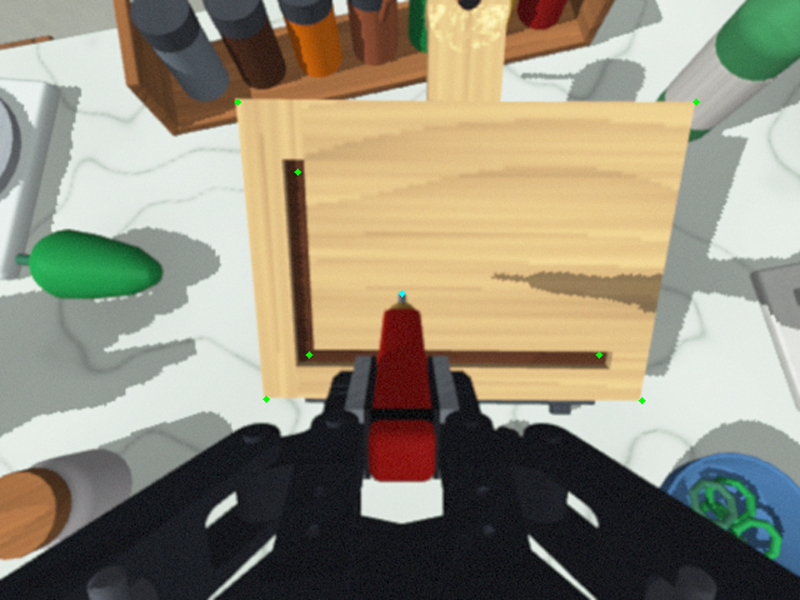

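Run:
```python
from h import *
p=pickle.load(open("w3.pkl","rb"));off=np.load("off.npy");b,t=pickle.load(open("fit.pkl","rb"))
g=cv2.cvtColor(p["pixels"],cv2.COLOR_RGB2GRAY)
M=np.array([[110,150,0],[-110,150,0],[110,-150,0],[72.5,122.5,0],[72.5,107.5,0],[-67.5,107.5,0],[-67.5,-122.5,0],[-82.5,-122.5,0],[-82.5,122.5,0]],float)
u=proj(p,wp(b,100,M),p["pose"]).astype(np.float32)
c=cv2.cornerSubPix(g,u.reshape(-1,1,2).copy(),(4,4),(-1,-1),(3,50,.01)).reshape(-1,2)
print(np.round(u,1).tolist());print(np.round(c-u,1).tolist())
r=least_squares(lambda q:(proj(p,wp(q,100,M),p["pose"])-c).ravel(),b,loss="soft_l1");print(b,r.x,np.round(r.fun,1))
h=least_squares(lambda q:(proj(p,wp(q[:3],q[3],M),p["pose"])-c).ravel(),np.r_[b,100],loss="soft_l1");print("free h",h.x,np.round(h.fun,1))
np.save("bnew.npy",r.x)
```

```text
[[166.39999389648438, 71.19999694824219], [186.60000610351562, 279.6000061035156], [487.1000061035156, 71.4000015258789], [198.89999389648438, 113.19999694824219], [214.39999389648438, 113.19999694824219], [221.89999389648438, 245.39999389648438], [430.29998779296875, 245.6999969482422], [428.3999938964844, 258.1000061035156], [209.1999969482422, 257.70001220703125]]
[[-2.0999999046325684, -2.700000047683716], [-2.0999999046325684, -2.200000047683716], [-1.2000000476837158, 1.7000000476837158], [-1.100000023841858, -1.7000000476837158], [-2.299999952316284, -1.7999999523162842], [-2.700000047683716, -1.100000023841858], [0.0, 0.0], [-3.200000047683716, -0.30000001192092896], [-2.0, -2.0]]
[ 6.16148747e+02 -6.88915991e+00 -2.39433202e-01] [ 6.17528306e+02 -5.03452725e+00 -2.48150937e-01] [ 0.9  0.5 -0.4  0.2 -0.2 -1.3 -0.4 -0.1  0.7  0.   0.3 -0.5 -2.4  0.1
  0.7  0.5 -0.4  0.2]
free h [ 6.17503768e+02 -5.03258891e+00 -2.48011460e-01  1.00133142e+02] [ 0.8  0.5 -0.4  0.3 -0.1 -1.3 -0.5 -0.2  0.7 -0.   0.3 -0.5 -2.3  0.1
  0.7  0.5 -0.4  0.2]
```

Run:
```python
from h import *
b=np.load("bnew.npy");off=np.load("off.npy");s=robot.observe()
R=toolrot(b[2]);plan(s["position"],s["ee_rot"],wp(b,100,[[65,115,10]])[0]-R@off,R,4)
```

```text
max 29.563743572431857 0.1430000896342676
[1.685, -1.903, 1.51, -0.001, -0.0, 0.002, 1.681, -1.907, 1.509, -0.001, -0.0, 0.002, 1.677, -1.912, 1.507, -0.001, -0.0, 0.002, 1.673, -1.917, 1.505, -0.001, -0.0, 0.002]
```

Emit:
play_rows(motion=[1.685, -1.903, 1.51, -0.001, 0, 0.002, 1.681, -1.907, 1.509, -0.001, 0, 0.002, 1.677, -1.912, 1.507, -0.001, 0, 0.002, 1.673, -1.917, 1.505, -0.001, 0, 0.002, 0, 0, 0, 0, 0, 0, 0, 0, 0, 0, 0, 0])

```text
time: 6.45
position: [648.5, 103.2, 235.8]
ee_rot: [2.965, -0.373, 0.74]
contact_force: [-0.2, 0.2, -0.5]
gripper_width: 17.6
grip_force: 59.8
```

Run:
```python
from h import *
s=robot.observe();p=robot.get_image("wrist");p["pose"]=(s["position"],s["ee_rot"]);pickle.dump(p,open("w4.pkl","wb"))
b=np.load("bnew.npy");off=np.load("off.npy");R=Ro.from_rotvec(s["ee_rot"]).as_matrix()
tip=s["position"]+R@off;print("tip in board",frame(b[2]).T@(tip-np.r_[b[:2],100]),s["contact_force"])
im=p["pixels"][:,:,::-1].copy()
M=np.array([[72.5,122.5,0],[72.5,107.5,0],[-67.5,107.5,0],[-67.5,-122.5,0],[-82.5,-122.5,0],[-82.5,122.5,0]],float)
u=proj(p,wp(b,100,M),p["pose"]);q=proj(p,tip[None],p["pose"])[0];print(np.round(u,1).tolist(),q)
x0,y0=int(q[0])-70,int(q[1])-75
c=cv2.resize(im[y0:y0+120,x0:x0+160],None,fx=5,fy=5,interpolation=cv2.INTER_CUBIC)
cv2.polylines(c,[((u-[x0,y0]+.5)*5).astype(int)],True,(0,255,0),1);cv2.circle(c,tuple(((q-[x0,y0]+.5)*5).astype(int)),3,(255,255,0),-1)
cv2.imwrite("pics/w4.png",c);print(x0,y0)
```

```text
tip in board [ 65.29429086 112.27851121   9.83408183] [-0.23763073  0.20749167 -0.49589316]
[[269.4, 194.2], [286.9, 194.1], [286.3, 331.7], [521.5, 331.9], [518.3, 344.6], [271.2, 344.4]] [281.41221863 205.54355855]
211 130
```

View pics/w4.png

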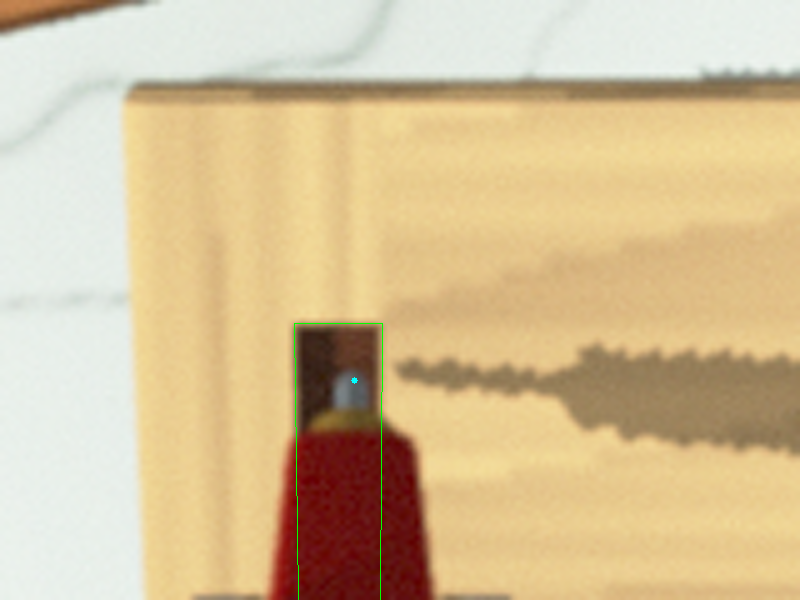

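Emit:
play_rows(motion=[0, -0.23, 0, 0, 0, 0, 0, 0, 0.5, 0, 0, 0, 0, 0, 0.5, 0, 0, 0, 0, 0, 0.45, 0, 0, 0, 0, 0, 0, 0, 0, 0, 0, 0, 0, 0, 0, 0])

```text
time: 7.25
position: [656.5, 104.9, 223.1]
ee_rot: [2.966, -0.371, 0.742]
contact_force: [0.4, 0.5, -1.6]
gripper_width: 17.1
grip_force: 59.8
```

```bash
cat >> h.py <<'E'
def where():
    s=robot.observe();b=np.load("bnew.npy");off=np.load("off.npy");R=Ro.from_rotvec(s["ee_rot"]).as_matrix()
    print("t",s["time"],"tip in board",np.round(frame(b[2]).T@(s["position"]+R@off-np.r_[b[:2],100]),2),"roterr deg",np.round(np.degrees(Ro.from_matrix(R.T@toolrot(b[2])).as_rotvec()),2),"F board",np.round(frame(b[2]).T@s["contact_force"],2))
E
python3 -c "
from h import *
o=np.load('off.npy');o[1]=-.6;np.save('off.npy',o);where()"
```

```text
t 7.25 tip in board [ 65.86 116.5   -4.73] roterr deg [ 0.14 -0.09 -0.03] F board [-0.55  0.58 -1.56]
```

Emit:
play_rows(motion=[-0.05, 0.12, 0.1, 0, 0, 0, 0, 0, 0.1, 0, 0, 0, 0, 0, 0, 0, 0, 0])

```text
time: 7.62
position: [656.6, 103.6, 221.1]
ee_rot: [2.966, -0.372, 0.741]
contact_force: [-0.3, -0.0, -0.6]
gripper_width: 17.5
grip_force: 59.8
```

```bash
python3 -c "
from h import *
where();where()"
```

```text
t 7.625 tip in board [ 65.3  115.25  -6.76] roterr deg [ 0.14 -0.09 -0.03] F board [-0.5  -0.09 -0.42]
t 7.625 tip in board [ 65.3  115.25  -6.76] roterr deg [ 0.14 -0.09 -0.03] F board [-0.5  -0.09 -0.42]
```

Emit:
play_rows(motion=[0, 0, 0.06, 0, 0, 0, 0, 0, 0, 0, 0, 0])

```text
time: 7.88
position: [656.9, 103.6, 220.5]
ee_rot: [2.966, -0.371, 0.741]
contact_force: [-0.2, 0.4, -0.7]
gripper_width: 17.4
grip_force: 59.8
```

Emit:
play_rows(motion=[0, 0, 0.05, 0, 0, 0, 0, 0, 0, 0, 0, 0])

```text
time: 8.12
position: [657.1, 103.5, 220.1]
ee_rot: [2.966, -0.372, 0.741]
contact_force: [0.2, -0.2, -1.1]
gripper_width: 17.4
grip_force: 59.8
```

```bash
python3 -c "
from h import *
where()"
```

```text
t 8.125 tip in board [ 65.31 115.27  -7.87] roterr deg [ 0.14 -0.09 -0.03] F board [-0.27 -0.18 -1.08]
```

Emit:
play_rows(motion=[0, 0, 0.05, 0, 0, 0, 0, 0, 0, 0, 0, 0])

```text
time: 8.38
position: [657.4, 103.5, 219.9]
ee_rot: [2.966, -0.372, 0.742]
contact_force: [-1.0, -0.3, 0.9]
gripper_width: 17.1
grip_force: 59.9
```

Emit:
play_rows(motion=[0, 0, 0.04, 0, 0, 0, 0, 0, 0, 0, 0, 0])

```text
time: 8.62
position: [657.5, 103.5, 219.6]
ee_rot: [2.966, -0.371, 0.742]
contact_force: [-3.1, 1.1, 4.0]
gripper_width: 17.3
grip_force: 60.5
```

Emit:
play_rows(motion=[0, 0, 0.04, 0, 0, 0, 0, 0, 0, 0, 0, 0])

```text
time: 8.88
position: [657.7, 103.4, 219.5]
ee_rot: [2.965, -0.371, 0.742]
contact_force: [-4.9, -0.2, 6.3]
gripper_width: 17.2
grip_force: 60.9
```

```bash
python3 -c "
from h import *
where()"
```

```text
t 8.875 tip in board [ 65.66 115.38  -8.67] roterr deg [ 0.13 -0.12 -0.03] F board [-1.21 -1.45  7.76]
```

Emit:
play_rows(motion=[0, 0, -0.09, 0, 0, 0, -0.3, 0, 0, 0, 0, 0, -0.6, 0, 0, 0, 0, 0, -0.6, 0, 0, 0, 0, 0, -0.6, 0, 0, 0, 0, 0, -0.6, 0, 0, 0, 0, 0, -0.6, 0, 0, 0, 0, 0, -0.6, 0, 0, 0, 0, 0, -0.3, 0, 0, 0, 0, 0, 0, 0, 0, 0, 0, 0])

```text
time: 10.12
position: [620.9, 112.7, 199.7]
ee_rot: [2.966, -0.372, 0.74]
contact_force: [-3.3, 0.6, 1.8]
gripper_width: 17.2
grip_force: 60.2
```

```bash
python3 -c "
from h import *
where()"
```

```text
t 10.125 tip in board [ 22.61 115.22  -8.36] roterr deg [ 0.15 -0.03 -0.03] F board [-2.07 -0.2   3.16]
```

Emit:
play_rows(motion=[-0.3, 0, -0.03, 0, 0, 0, -0.6, 0, 0, 0, 0, 0, -0.6, 0, 0, 0, 0, 0, -0.6, 0, 0, 0, 0, 0, -0.6, 0, 0, 0, 0, 0, -0.6, 0, 0, 0, 0, 0, -0.6, 0, 0, 0, 0, 0, -0.6, 0, 0, 0, 0, 0, -0.6, 0, 0, 0, 0, 0, -0.3, 0, 0, 0, 0, 0])

```text
time: 11.38
position: [574.7, 124.4, 174.7]
ee_rot: [2.966, -0.371, 0.741]
contact_force: [0.9, -0.4, 0.4]
gripper_width: 16.9
grip_force: 59.9
```

```bash
python3 -c "
from h import *
where()"
```

```text
t 11.375 tip in board [-31.08 115.33  -8.07] roterr deg [ 0.14 -0.08 -0.02] F board [ 1.06 -0.14 -0.08]
```

Emit:
play_rows(motion=[-0.3, 0.02, 0.01, 0, 0, 0, -0.6, 0, 0, 0, 0, 0, -0.6, 0, 0, 0, 0, 0, -0.6, 0, 0, 0, 0, 0, -0.6, 0, 0, 0, 0, 0, -0.6, 0, 0, 0, 0, 0, -0.6, 0, 0, 0, 0, 0, -0.45, 0, 0, 0, 0, 0, 0, 0, 0, 0, 0, 0])

```text
time: 12.5
position: [537.3, 133.6, 153.9]
ee_rot: [2.966, -0.371, 0.74]
contact_force: [-2.4, 1.7, 1.7]
gripper_width: 17.3
grip_force: 60.0
```

```bash
python3 -c "
from h import *
where()"
```

```text
t 12.5 tip in board [-74.97 115.    -8.3 ] roterr deg [ 0.16 -0.04 -0.02] F board [-1.67  1.09  2.82]
```

Precisely at the corner, touching lightly. Next is the lower run: 230 mm along tool +y.

Emit:
play_rows(motion=[0, 0.3, -0.02, 0, 0, 0, 0, 0.6, 0, 0, 0, 0, 0, 0.6, 0, 0, 0, 0, 0, 0.6, 0, 0, 0, 0, 0, 0.6, 0, 0, 0, 0, 0, 0.6, 0, 0, 0, 0, 0, 0.6, 0, 0, 0, 0, 0, 0.6, 0, 0, 0, 0, 0, 0.6, 0, 0, 0, 0, 0, 0.3, 0, 0, 0, 0])

```text
time: 13.75
position: [524.3, 80.9, 154.6]
ee_rot: [2.965, -0.372, 0.741]
contact_force: [-0.3, 0.5, -1.1]
gripper_width: 17.4
grip_force: 59.7
```

```bash
python3 -c "
from h import *
where()"
```

```text
t 13.75 tip in board [-74.2   60.73  -7.92] roterr deg [ 0.15 -0.09 -0.04] F board [-0.82  0.44 -0.76]
```

Emit:
play_rows(motion=[-0.05, 0.3, 0.01, 0, 0, 0, 0, 0.6, 0, 0, 0, 0, 0, 0.6, 0, 0, 0, 0, 0, 0.6, 0, 0, 0, 0, 0, 0.6, 0, 0, 0, 0, 0, 0.6, 0, 0, 0, 0, 0, 0.6, 0, 0, 0, 0, 0, 0.6, 0, 0, 0, 0, 0, 0.6, 0, 0, 0, 0, 0, 0.3, 0, 0, 0, 0])

```text
time: 15.0
position: [510.6, 28.7, 154.4]
ee_rot: [2.965, -0.372, 0.742]
contact_force: [-1.0, -1.5, -1.3]
gripper_width: 17.2
grip_force: 59.7
```

```bash
python3 -c "
from h import *
where()"
```

```text
t 15.0 tip in board [-74.71   6.75  -7.87] roterr deg [ 0.14 -0.09 -0.04] F board [-1.1  -1.68 -0.86]
```

Emit:
play_rows(motion=[-0.03, 0.3, 0.02, 0, 0, 0, 0, 0.6, 0, 0, 0, 0, 0, 0.6, 0, 0, 0, 0, 0, 0.6, 0, 0, 0, 0, 0, 0.6, 0, 0, 0, 0, 0, 0.6, 0, 0, 0, 0, 0, 0.6, 0, 0, 0, 0, 0, 0.6, 0, 0, 0, 0, 0, 0.6, 0, 0, 0, 0, 0, 0.3, 0, 0, 0, 0])

```text
time: 16.25
position: [497.1, -23.6, 154.1]
ee_rot: [2.965, -0.372, 0.742]
contact_force: [-0.7, 0.2, 0.3]
gripper_width: 17.4
grip_force: 59.7
```

```bash
python3 -c "
from h import *
where()"
```

```text
t 16.25 tip in board [-75.03 -47.26  -7.95] roterr deg [ 0.14 -0.09 -0.04] F board [-0.55  0.01  0.6 ]
```

Emit:
play_rows(motion=[0, 0.4, 0.01, 0, 0, 0, 0, 0.65, 0, 0, 0, 0, 0, 0.65, 0, 0, 0, 0, 0, 0.65, 0, 0, 0, 0, 0, 0.65, 0, 0, 0, 0, 0, 0.65, 0, 0, 0, 0, 0, 0.65, 0, 0, 0, 0, 0, 0.65, 0, 0, 0, 0, 0, 0.6, 0, 0, 0, 0, 0, 0.3, 0, 0, 0, 0])

```text
time: 17.5
position: [482.7, -80.2, 154.2]
ee_rot: [2.965, -0.372, 0.742]
contact_force: [-0.5, 0.5, 0.4]
gripper_width: 17.1
grip_force: 59.7
```

```bash
python3 -c "
from h import *
where()"
```

```text
t 17.5 tip in board [ -75.06 -105.65   -7.91] roterr deg [ 0.14 -0.1  -0.04] F board [-0.31  0.41  0.67]
```

Emit:
play_rows(motion=[0, 0.4, 0.01, 0, 0, 0, 0, 0.4, 0, 0, 0, 0, 0, 0.2, 0, 0, 0, 0, 0, 0, 0, 0, 0, 0, 0, 0, 0, 0, 0, 0])

```text
time: 18.12
position: [480.4, -89.6, 154.1]
ee_rot: [2.966, -0.371, 0.742]
contact_force: [0.6, -0.0, -0.1]
gripper_width: 17.0
grip_force: 59.7
```

```bash
python3 -c "
from h import *
where()"
```

```text
t 18.125 tip in board [ -75.05 -115.28   -7.99] roterr deg [ 0.13 -0.09 -0.02] F board [ 0.46  0.1  -0.38]
```

Emit:
play_rows(motion=[0, 0, -0.4, 0, 0, 0, 0, 0, -0.5, 0, 0, 0, 0, 0, -0.5, 0, 0, 0, 0, 0, -1.5, 0, 0, 0, 0, 0, -3, 0, 0, 0, 0, 0, -3, 0, 0, 0, 0, 0, -1.5, 0, 0, 0, 0, 0, 0, 0, 0, 0])

```text
time: 19.12
position: [433.0, -77.4, 246.9]
ee_rot: [2.964, -0.371, 0.745]
contact_force: [-0.1, 0.9, -1.2]
gripper_width: 17.3
grip_force: 59.7
```

Run:
```python
from h import *
b,t=pickle.load(open("fit.pkl","rb"));s=robot.observe();off=np.load("off.npy");R=toolrot(t[2])
plan(s["position"],s["ee_rot"],np.r_[t[:2],30]+frame(t[2])@[1,0,115.]-R@off,R,8)
```

```text
max 30.566145983151262 1.4015260215424383
[0.506, 2.966, 0.541, 0.012, -0.0, -0.021, 0.443, 2.982, 0.506, 0.012, -0.0, -0.021, 0.379, 2.996, 0.47, 0.012, -0.0, -0.021, 0.314, 3.009, 0.435, 0.012, -0.0, -0.021, 0.25, 3.02, 0.399, 0.012, -0.0, -0.021, 0.185, 3.029, 0.364, 0.012, -0.0, -0.021, 0.12, 3.037, 0.328, 0.012, -0.0, -0.021, 0.055, 3.042, 0.292, 0.012, -0.0, -0.021]
```

Emit:
play_rows(motion=[0.506, 2.966, 0.541, 0.012, 0, -0.021, 0.443, 2.982, 0.506, 0.012, 0, -0.021, 0.379, 2.996, 0.47, 0.012, 0, -0.021, 0.314, 3.009, 0.435, 0.012, 0, -0.021, 0.25, 3.02, 0.399, 0.012, 0, -0.021, 0.185, 3.029, 0.364, 0.012, 0, -0.021, 0.12, 3.037, 0.328, 0.012, 0, -0.021, 0.055, 3.042, 0.292, 0.012, 0, -0.021, 0, 0, 0, 0, 0, 0, 0, 0, 0, 0, 0, 0])

```text
time: 20.38
position: [428.2, -320.6, 226.0]
ee_rot: [3.038, -0.088, 0.759]
contact_force: [0.3, -0.0, -1.2]
gripper_width: 17.2
grip_force: 59.6
```

Run:
```python
from h import *
s=robot.observe();p=robot.get_image("wrist");p["pose"]=(s["position"],s["ee_rot"])
cv2.imwrite("pics/w5.png",cv2.resize(p["pixels"][110:260,180:380,::-1],None,fx=4,fy=4,interpolation=cv2.INTER_CUBIC))
_,t=pickle.load(open("fit.pkl","rb"));R=Ro.from_rotvec(s["ee_rot"]).as_matrix()
# grasp pose in the trough frame vs now
F=frame(t[2]);G=np.array([481.7,-323.5,126.4]);print("now rel. grasp pose, trough axes",F.T@(s["position"]-G),s["position"])
G0=Ro.from_rotvec([3.034,-.085,.76]).as_matrix();print("rot to grasp",Ro.from_matrix(R.T@G0).as_rotvec(),"rot to trough",Ro.from_matrix(R.T@toolrot(t[2])).as_rotvec())
```

```text
now rel. grasp pose, trough axes [-5.00886718e-01  5.60105973e-02  1.13084552e+02] [ 428.24881612 -320.55473489  226.01258081]
rot to grasp [-0.00307894  0.00153774 -0.00272675] rot to trough [-0.00301878 -0.00063721 -0.00472378]
```

View pics/w5.png

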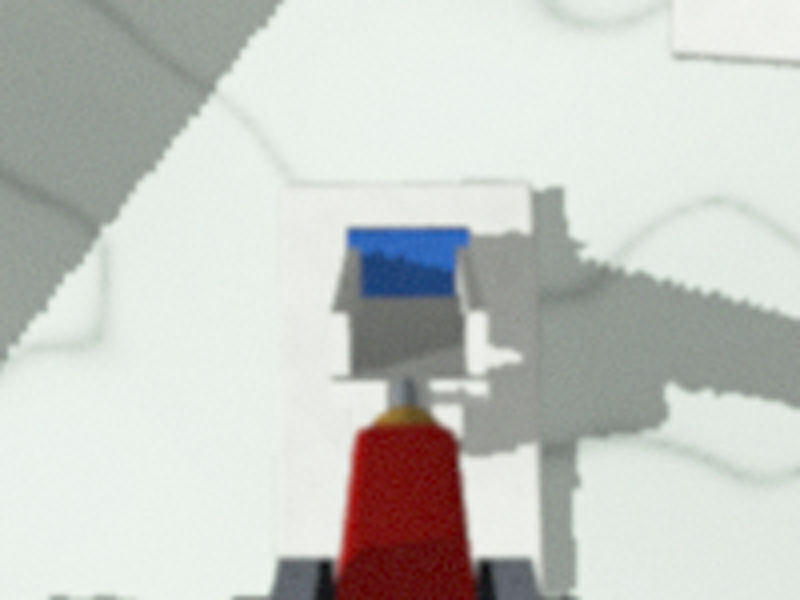

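Emit:
play_rows(motion=[0.15, 0, 0, -0.003, 0.001, -0.004, 0, 0, 1, 0, 0, 0, 0, 0, 1.5, 0, 0, 0, 0, 0, 1.5, 0, 0, 0, 0, 0, 1.5, 0, 0, 0, 0, 0, 1, 0, 0, 0, 0, 0, 0.5, 0, 0, 0, 0, 0, 0, 0, 0, 0])

```text
time: 21.42
position: [462.8, -323.0, 165.7]
ee_rot: [3.033, -0.082, 0.76]
contact_force: [-0.2, -0.7, -1.1]
gripper_width: 17.4
grip_force: 59.6
```

```bash
cat >> h.py <<'E'
def rel():
    s=robot.observe();F=frame(-.054);print(s["time"],"rel grasp",np.round(F.T@(s["position"]-[481.7,-323.5,126.4]),2),"F trough",np.round(F.T@s["contact_force"],2),s["gripper_width"])
E
python3 -c "
from h import *
rel()"
```

```text
21.425 rel grasp [ 1.77 -0.49 43.52] F trough [-0.67 -0.71 -0.94] 17.41479149335049
```

Emit:
play_rows(motion=[-0.06, -0.04, 0.8, 0, 0, 0, 0, 0, 1, 0, 0, 0, 0, 0, 1, 0, 0, 0, 0, 0, 0.8, 0, 0, 0, 0, 0, 0.3, 0, 0, 0, 0, 0, 0, 0, 0, 0, 0, 0, 0, 0, 0, 0])

```text
time: 22.3
position: [480.6, -323.7, 131.4]
ee_rot: [3.032, -0.082, 0.761]
contact_force: [-0.2, 0.2, -0.6]
gripper_width: 17.3
grip_force: 59.6
```

```bash
python3 -c "
from h import *
rel()"
```

```text
22.3 rel grasp [ 1.44 -0.29  4.92] F trough [-0.43  0.24 -0.42] 17.321382174287063
```

Emit:
play_rows(motion=[-0.06, 0, 0.15, 0, 0, 0, 0, 0, 0.15, 0, 0, 0, 0, 0, 0, 0, 0, 0])

```text
time: 22.68
position: [481.5, -323.7, 128.2]
ee_rot: [3.033, -0.082, 0.76]
contact_force: [0.6, 0.4, -1.0]
gripper_width: 17.3
grip_force: 59.6
```

Emit:
play_rows(motion=[0, 0, 0, 0, 0, 0, 0, 0, 0, 0, 0, 0, 0, 0, 0, 0, 0, 0, 0, 0, 0, 0, 0, 0, 0, 0, 0, 0, 0, 0], claw=0.1)

```text
time: 23.3
position: [481.5, -323.7, 128.3]
ee_rot: [3.032, -0.082, 0.761]
contact_force: [0.3, 1.2, -0.0]
gripper_width: 46.8
grip_force: 0.0
```

Emit:
play_rows(motion=[0, 0, -0.8, 0, 0, 0, 0, 0, -1.5, 0, 0, 0, 0, 0, -2, 0, 0, 0, 0, 0, -2, 0, 0, 0, 0, 0, -2, 0, 0, 0, 0, 0, -2, 0, 0, 0, 0, 0, 0, 0, 0, 0])

```text
time: 24.18
position: [432.8, -321.6, 220.9]
ee_rot: [3.029, -0.082, 0.763]
contact_force: [-0.8, -0.1, 1.0]
gripper_width: 46.7
grip_force: 0.0
```

Run:
```python
from h import *
s=robot.observe();p=robot.get_image("wrist");p["pose"]=(s["position"],s["ee_rot"])
_,t=pickle.load(open("fit.pkl","rb"))
im=p["pixels"][:,:,::-1].copy();q=proj(p,wp(t,30,[[0,0,0],[0,0,45],[0,0,150],[-8,0,150],[8,0,150]]),p["pose"]);print(np.round(q,1).tolist())
cv2.imwrite("pics/w6.png",cv2.resize(im[130:280,180:380],None,fx=4,fy=4,interpolation=cv2.INTER_CUBIC))
r,_,v=tred(p);ys=np.where(r[150:280,260:300].any(1))[0]+150;print(ys[[0,-1]],[(y,(np.where(r[y,250:310])[0][[0,-1]]+250).tolist()) for y in ys[2::10]],s["contact_force"])
```

```text
[[280.0, 180.2], [280.0, 189.6], [280.3, 225.6], [280.3, 236.2], [280.3, 214.8]]
[184 234] [(np.int64(186), [272, 287]), (np.int64(196), [271, 289]), (np.int64(206), [269, 290]), (np.int64(218), [268, 291]), (np.int64(228), [268, 291])] [-0.76368088 -0.12146381  1.03630706]
```

View pics/w6.png

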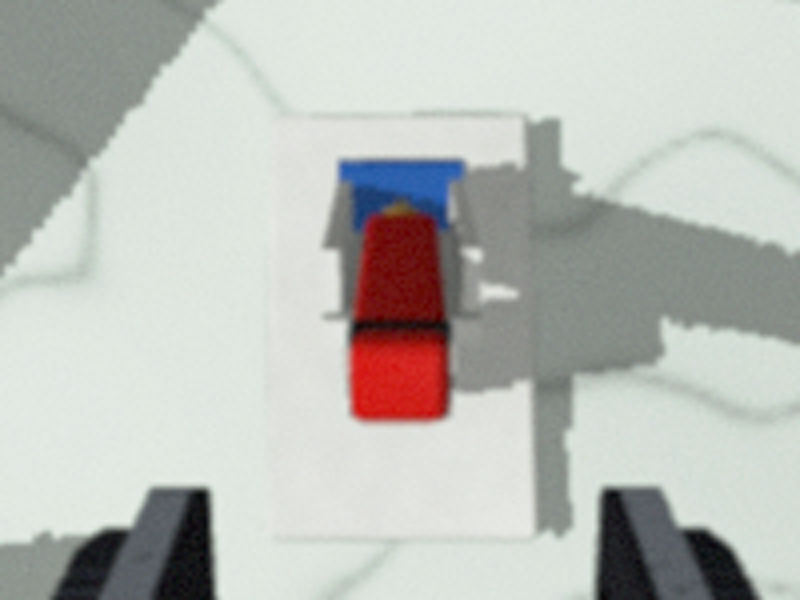

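The scraper is in the trough with its end cap at crop (400,375), image (280,224). I'll let it settle and check that it is seated on the stop.

Emit:
play_rows(motion=[0, 0, 0, 0, 0, 0, 0, 0, 0, 0, 0, 0, 0, 0, 0, 0, 0, 0])

```text
time: 24.6
position: [433.0, -320.8, 218.6]
ee_rot: [3.033, -0.082, 0.76]
contact_force: [0.3, 0.3, 0.4]
gripper_width: 46.9
grip_force: 0.0
```

Run:
```python
from h import *
def meas(p,t):
    r,_,v=tred(p);g=p["pixels"].astype(float)
    q=proj(p,wp(t,30,[[8,0,45],[-8,0,150],[8,0,150],[-8,9,150],[-8,-9,150]]),p["pose"])
    c=int(q[1][0]);red=g[:,c-4:c+5,0].mean(1);gr=g[:,c-4:c+5,1].mean(1)
    def cross(a,lo,hi,th):
        for y in range(lo,hi):
            if (a[y]-th)*(a[y+1]-th)<=0: return y+(th-a[y])/(a[y+1]-a[y])
    yb=int(q[1][1]); bot=cross(gr,yb-10,yb+10,120)
    yt=int(q[2][1]); top=cross(red,yt-6,yt+8,165)
    y=yb-6;row=g[y,:,1];L=cross(row,c-30,c,120);Rr=cross(row,c,c+30,120)
    print("bottom obs/pred",bot,round(q[1][1],2),"captop",top,round(q[2][1],2),"width obs/pred",Rr-L,round(q[4][0]-q[3][0],2),"mid",(L+Rr)/2,round((q[3][0]+q[4][0])/2,2))
_,t=pickle.load(open("fit.pkl","rb"))
for f in("w1.pkl","w2.pkl"): meas(pickle.load(open(f,"rb")),t)
s=robot.observe();p=robot.get_image("wrist");p["pose"]=(s["position"],s["ee_rot"]);meas(p,t);rel()
for e in((0,0,2),(0,0,4),(1,0,0)):
    print(e,np.round(proj(p,wp(t,30,np.array([[-8,0,150],[8,0,150]])+e),p["pose"]),2).tolist())
```

```text
bottom obs/pred 211.8909465020576 212.0 captop 195.4453125 194.6 width obs/pred 19.652173913043498 20.27 mid 280.32608695652175 280.25
bottom obs/pred 259.3257065948856 260.77 captop 235.99512195121952 234.74 width obs/pred 30.270435446905992 31.53 mid 282.48815889992363 282.6
bottom obs/pred 234.40076335877862 235.96 captop 215.37373737373738 214.36 width obs/pred 24.731126596980232 25.62 mid 280.84175377468057 281.62
24.65 rel grasp [  0.31   0.   104.38] F trough [ 0.22  0.52 -0.16] 47.2472671455663
(0, 0, 2) [[281.63, 237.06], [281.64, 215.29]]
(0, 0, 4) [[281.64, 238.18], [281.65, 216.24]]
(1, 0, 0) [[281.62, 234.64], [281.64, 212.98]]
```

The residuals match those from before the grasp, so the scraper is seated on the stop. Nothing is touching the robot, so I'm handing in.

```bash
python3 -c "
from cell import robot
print(robot.hand_in())"
```

```text
the job is handed in; nothing more can be done
None
```

The job is handed in after about 25 s: the scraper ran the whole L-groove in one pass at about 5 cm/s, touching the floor with at most about 8 N in the readings taken, and it lies tip down in the larger rest, seated on the stop as far as the wrist camera can tell; no verdict was returned.

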